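Put the bearing housing away in the roll-top bench store

TASK

Roll the slatted door of the bench store right up, put the bearing housing that stands out on the bench into the empty bay of the sloping rack inside, flange flat on the bay floor like its two neighbours, and then roll the door down until it is fully shut. Work the door steadily without slamming it, and leave the two stored housings and everything else on the bench where they are.

Things in the scene. Friction and masses are not known exactly. Their poses are not given: they have to be found in the camera images.
- store: Grey bench store with a slatted roll-top front, fixed to the bench: 330 deep (x), 390 wide (y), 245 high. Origin on the bench top, mid-width, straight below the axis of its curved track; x points to its back, y to its left as the robot sees it, z up. A fixed hood (outer radius 181 about the track axis) covers the back, from 38 degrees behind the top downwards. Door up, it is open above and in front.
- track_axis (a point): Middle of the track's axis, 75 above the store's origin; the axis is level, along the store's y. The end cheeks (inner faces 183 to each side) rise to a radius of 170 about it.
- sill (a point): Middle of the top edge of the front sill, an upright panel 12 thick, 142 in front of the track axis, top 163 above the bench. The door shuts down to it.
- door (a joint): Roll of the aluminium slats about the track axis, rad: 0 = fully shut, 1.15 = right up (end stop), carried up and back under the hood. May stand a little open at the start. Slats lie at radius 155 to 165; shut, they cover 35 to 131 degrees above level front. The door has friction and stays where it is left; 1 to 6 N along the arc at the bar moves it.
- bar (a point): Middle of the door's pull bar on the lowest slat: round steel, 12 in diameter, along the store's y, 130 long between two 10 thick end posts, 29 clear of the slats. It is 200 from the track axis, shut 38 degrees above level front (158 before the axis, 198 above the bench), up 104 degrees round. Push it from either side with closed fingers, or pinch it.
- housing: The bearing housing to put away, standing flange down on the bench: plain aluminium, a square flange 54 x 54 x 12 high with a round neck 36 in diameter above it up to 62 high. 0.15 to 0.31 kg. Origin at the centre of its underside, z up along the neck, x and y parallel to the flange edges.
- housing_top (a point): Centre of the top of that housing's neck, 62 above its underside.
- free_bay: Floor of the empty bay (any of three) of the plywood rack fixed in the store, which slopes 24 degrees down to the front. Origin: where the underside centre of a housing lies that rests on the bay's lower lip, 153 above the bench. z square to the slope, leaning to the store's front; x up the slope; y along the store's y. Bays 66 x 66 inside, 72 apart; lips 14, dividers 18 high.
- rack_mid (a point): Centre of the middle bay's floor, 12 behind the track axis and 155 above the bench. Each bay's centre is 5.5 up the slope from where a resting housing's underside centre lies.
- stored_a: A housing of the same make, already resting in one of the other bays. Origin at the centre of its underside.
- stored_b: The other stored housing, as above.
- sleeve: Bystander: steel sleeve, 42 outer diameter, 45 high, standing near the housing. Origin at the centre of its underside.
- jar: Bystander: white plastic jar, 52 in diameter, 80 high, on the right. Origin under its centre.
- tin: Bystander: open steel tin, about 70 across, 50 high, to the left of the store. Origin under its centre.
There are look-alikes about, which are no part of the job. Leave any orange or turquoise look-alike of the housing alone.

How it is judged (in metres and radians):
On the way, in this order (a step that is already met when the one before it is completed fails the run):
1. the door is rolled up (joint above 1.0 rad) (value of joint door above 1 rad), for 0.2 s.
2. with the door still up (above 0.9 rad), the housing lies flat in the empty bay, neck outwards, let go (value of joint door above 0.9 rad and distance between housing and free_bay below 0.02 m and angle between the z axis of housing and the z axis of free_bay, either way round below 0.12 rad and z of housing_top in the frame of free_bay above 0.05 m and contact force between the fingers and housing below 0.1 N), for 0.2 s.
At the end, for the whole second after the job is handed in: The door is shut (within 0.04 rad of 0), and the housing rests in the bay that was empty: underside centre within 20 mm of the bay's origin, flange flat on the slope within 0.12 rad, neck outwards, released and still (value of joint door below 0.04 rad and distance between housing and free_bay below 0.02 m and angle between the z axis of housing and the z axis of free_bay, either way round below 0.12 rad and z of housing_top in the frame of free_bay above 0.05 m and contact force between the fingers and housing below 0.1 N and linear speed of housing below 0.01 m/s); the robot touches nothing.
It fails at once if the door is slammed or flung (faster than 2.5 rad/s) (velocity of joint door above 2.5 rad/s or velocity of joint door below -2.5 rad/s).
It fails at once if a stored housing is shifted by more than 15 mm (distance of any of stored_a, stored_b from where it was at the start of the episode above 0.015 m).
It fails at once if a bystander on the bench is moved by more than 30 mm (distance of any of sleeve, jar, tin from where it was at the start of the episode above 0.03 m).
It also fails if it takes over 72 s, if anything falls off the work surface, if the arm or the gripper's body presses on something with over 40 N, if the wrist force passes 120 N, or if a joint passes its speed limit or range.

ROBOT

A 6-joint arm with a two-finger parallel gripper is mounted at the origin on the work surface. World frame = base frame: x ahead of the robot, y to its left, z up, the work surface at z = 0. Lengths are in mm, angles in degrees, forces in N, time in s.
With the tool pointing down it reaches from about 350 to 775 mm from the base axis. Payload 5.5 kg.
Tool frame: the origin (TCP) lies midway between the tips of the shut fingers; the grasp point (between the pads) lies 19 mm behind it; y points along the fingers, z is the direction in which the jaws open and shut, and the axes are right-handed (so a half turn about y gives the same grasp; the last joint's range is limited). The gripper opens to 85 mm and grips with 20 to 120 N. Pads are 22 mm wide; open, the fingers measure 114 mm over their backs; the gripper's body (76 mm by 85 mm) begins 54 mm behind the grasp point. The pads swing forward as they close: fully open they stand 13 mm farther back than shut.
Start: joints at [-75.837, 17.945, 2.641, 74.691, 0, 82.002], TCP at [216.905, -532.564, 231.323] pointing down, gripper open.
Joint ranges: [-158.12, 158.12], [-49.38, 96.58], [-58.88, 72.47], [-126.05, 133.96], [-84.25, 85.87], [-180, 180]. Speed limits (degrees/s): [147.25, 147.25, 180, 180, 180, 180].

INTERFACE

Orientations are given as a 3x3 rotation matrix whose columns are the frame's x, y, z axes.
In Python, from bench import sensors, imaging, ctrl gives the robot as it stands. The module is installed in compiled form; this text tells all that it offers.
- The arm moves only by the shell command python3 -m inch 'ROWS' [FORCE]. ROWS is JSON, a list of rows, each a list of 7 numbers: the shift along the world's x, y, z in cm, then the turn, a rotation vector about the world's x, y, z in degrees, then the opening, from -1 (shut) to 1 (fully open), so that 0 is half open. In form: [[x, y, z, ax, ay, az, gripper], ...]. A call has 1 to 10 rows; each row shifts and turns the commanded pose from where the row before left it; what a row does not reach is not made up. A row lasts 1/8 s, in which the tool goes at most 62.5 mm and 10.7 degrees, less where a joint would pass 70% of its speed; a pose out of reach is approached as far as the arm can. A call is refused whole if a number of a shift passes 6.25 or a number of a turn 10.7, either way. A call with a gripper value outside its range is refused whole. The fingers move at their own pace and stop on an object; FORCE is the grip in N (left out, the last holds). Time passes only in rows, so rows that do not move let the fingers close. It gives the time, the measured TCP pose, the force and the opening at its end, in the units of the state.
- sensors.sense(): the state, without advancing time (a new reading comes with each control period).
- imaging.camera(name): name is "side" or "top"; returns a dict with "pixels" (480x640x3 uint8, blue, green, red), "vfov" (degrees; the focal length in pixels is half the picture's height over the tangent of half this angle, whatever the lens; pixels are square), "cx", "cy" (the principal point, pixels), "extrinsics" (4x4, takes a point from world to camera coordinates). Camera axes: x right, y down, z forward; pixel columns grow to the right and rows downward; lengths in mm; the calibration is good to about 2 mm. A picture is of the moment at which its call begins. There is no depth.
- ctrl.hand_in(): hands the job in, once; it reports no verdict.
The state is a dict: "clock": time; "joint_positions": joint angles; "joint_vel": joint speeds; "tau": joint torques, N m; "tool_pos": TCP position; "tool_rot": TCP orientation; "contact_force": force on the tool from outside, world axes, zero at the start; "wrist_torque": the same for the moment, N m; "width": opening from 0.0 (shut) to 1.0 (fully open).
Only numpy, scipy, OpenCV 4.12 (cv2) and the standard library are available. Lean on these libraries where they do the work, as an engineer would, in place of code of your own. Each camera call takes 0.05 s, during which the arm holds its last target. There are 200 camera calls.

## Working session

There is one attempt and no reset: what is moved stays moved. The work goes in short steps, Python scripts to look and compute and a shell command to move; the robot and the scene stay as the last step left them, time stands still between calls to the robot, and variables do not carry over. Pictures are saved under pics/ and viewed, about 8 in all and at most 12, crops included, and the job is handed in when it is done.

```bash
mkdir -p pics; cat > h.py <<'E'
import numpy as np, cv2
from bench import sensors, imaging, ctrl
def snap(n,f):
    c=imaging.camera(n); cv2.imwrite('pics/'+f+'.png',c['pixels']); np.savez('pics/'+f+'.npz',vf=c['vfov'],cx=c['cx'],cy=c['cy'],E=c['extrinsics']); return c
def load(f):
    d=np.load('pics/'+f+'.npz'); return d
def proj(d,P):
    E=d['E'];P=np.atleast_2d(P);q=P@E[:3,:3].T+E[:3,3];f=240/np.tan(np.radians(d['vf'])/2)
    return np.c_[d['cx']+f*q[:,0]/q[:,2],d['cy']+f*q[:,1]/q[:,2]]
def ray(d,uv):
    E=d['E'];f=240/np.tan(np.radians(d['vf'])/2);v=np.array([(uv[0]-d['cx'])/f,(uv[1]-d['cy'])/f,1.])
    return -E[:3,:3].T@E[:3,3],E[:3,:3].T@v
def atz(d,uv,z):
    o,v=ray(d,uv);return o+v*(z-o[2])/v[2]
E
python3 - <<'E'
from h import *
np.set_printoptions(precision=3,suppress=True)
for n in('top','side'):
    snap(n,n+'0');d=load(n+'0');o,_=ray(d,(0,0));print(n,d['vf'],d['cx'],d['cy'],o);print(d['E'])
print(sensors.sense())
E
```

```text
top 54.3145584863154 320.48069002618297 239.77808312397372 [ 435.977   13.761 1201.037]
[[   0.008   -1.       0.009   -1.04 ]
 [  -0.997   -0.009   -0.076  525.863]
 [   0.076   -0.009   -0.997 1164.57 ]
 [   0.       0.       0.       1.   ]]
side 42.684419251868675 311.71791490494996 234.72935843632092 [  432.452 -1299.379  1164.589]
[[   0.998   -0.054    0.017 -521.555]
 [  -0.021   -0.625   -0.78   105.907]
 [   0.053    0.779   -0.625 1717.1  ]
 [   0.       0.       0.       1.   ]]
{'clock': 0.1, 'joint_positions': array([-75.836,  17.986,   2.585,  74.692,   0.   ,  82.003]), 'joint_vel': array([ 0.022, -0.047,  0.183, -0.062,  0.027, -0.117]), 'tau': array([  0.002, -48.173,  29.924,   0.013,  -0.   ,  -0.   ]), 'tool_pos': array([ 216.79 , -532.078,  230.517]), 'tool_rot': array([[-0.926, -0.   ,  0.377],
       [-0.377,  0.002, -0.926],
       [-0.   , -1.   , -0.002]]), 'contact_force': array([0.143, 0.566, 0.624]), 'wrist_torque': array([0.004, 0.014, 0.003]), 'width': 1.004391965892725}
```

View pics/top0.png

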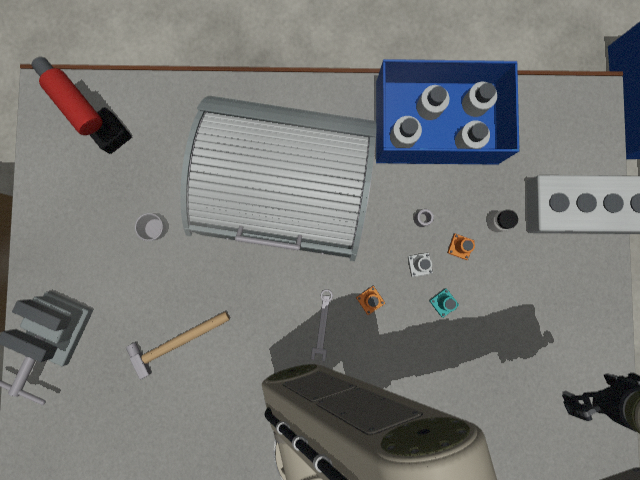

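View pics/side0.png

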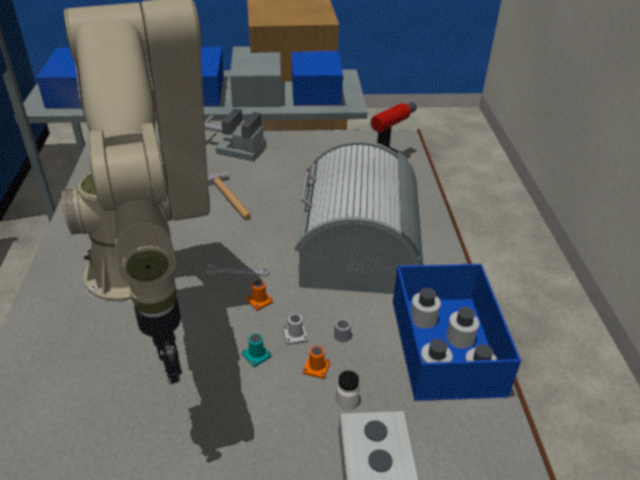

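Candidates, by top pixel: grey (420,264), orange (461,245) and (371,299), turquoise (444,302), and the flangeless sleeve (424,217). In the side view the grey one is at (296,328). The grey flanged part fits the description. I'll check it in a crop, together with the store.

```bash
python3 - <<'E'
import cv2,numpy as np
t=cv2.imread('pics/top0.png');s=cv2.imread('pics/side0.png')
z=lambda i,x,y,w,h,k:cv2.resize(i[y:y+h,x:x+w],None,fx=k,fy=k,interpolation=cv2.INTER_CUBIC)
a=z(t,180,90,200,175,2) #400x350
b=z(t,390,235,60,60,4) #240
c=z(s,290,140,140,160,2) #280x320
e=z(s,270,300,60,60,4)
m=np.zeros((600,800,3),np.uint8)
m[:350,:400]=a;m[350:590,:240]=b;m[:320,400:680]=c;m[350:590,400:640]=e
cv2.imwrite('pics/m1.png',m)
E
```

```text
(no output)
```

View pics/m1.png

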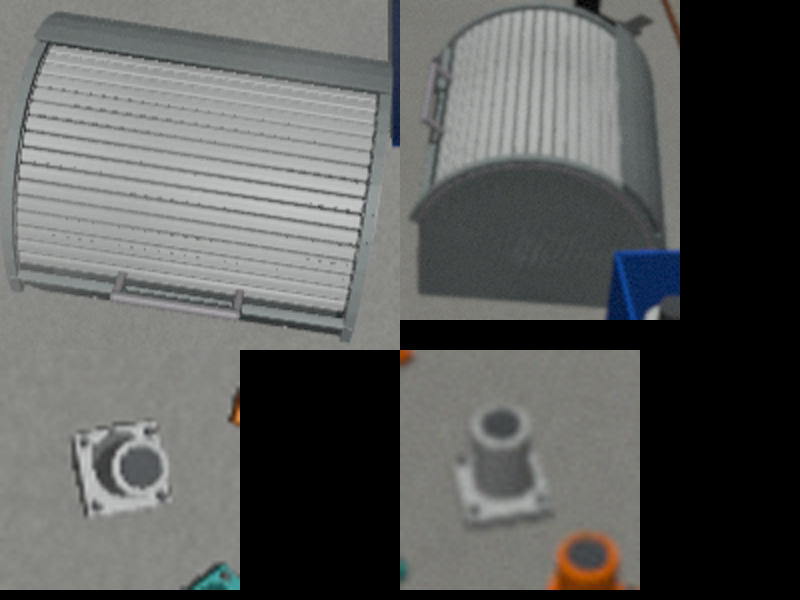

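```bash
cat > fit.py <<'E'
from h import *
from scipy.optimize import least_squares
T=load('top0');S=load('side0')
r=np.radians
def W(p,L):
    c,s=np.cos(p[2]),np.sin(p[2]);L=np.atleast_2d(L)
    return np.c_[p[0]+c*L[:,0]-s*L[:,1],p[1]+s*L[:,0]+c*L[:,1],L[:,2]]
def bar(q,y):
    a=r(38)+q;return [-200*np.cos(a),y,75+200*np.sin(a)]
E
python3 - <<'E'
from fit import *
np.set_printoptions(precision=2,suppress=True)
hf=[111,0,75+181*np.cos(r(38))]
def res(p):
    o=[]
    def add(d,L,uv):o.extend((proj(d,W(p,L))-uv)[0])
    add(T,[hf[0],195,hf[2]],(200,109));add(T,[hf[0],-195,hf[2]],(374,136))
    add(T,bar(p[3],65),(238,237.5));add(T,bar(p[3],-65),(299,248))
    add(S,bar(p[3],65),(306,173));add(S,bar(p[3],-65),(303,204))
    add(S,[-148,-195,0],(300,286))
    return o
s=least_squares(res,[700,100,0.1,0.1],x_scale=[100,100,.1,.1],loss='soft_l1');p=s.x
print(p,np.degrees(p[2:]));print(np.array(res(p)).reshape(-1,2));np.save('store.npy',p)
for n,L in dict(axis=[0,0,75],bar=bar(p[3],0),bar0=bar(0,0),sill=[-142,0,163],mid=[-12,0,155]).items():print(n,W(p,L))
# housing: fit x,y,yaw
def rh(h):
    o=[]
    L=[[27,27,12],[27,-27,12],[-27,-27,12],[-27,27,12],[0,0,62]]
    o+=list((proj(T,W(h,L))-[(390+75/4,235+85/4),(390+157/4,235+72/4),(390+170/4,235+147/4),(390+90/4,235+165/4),(424.75,264)]).ravel())
    o+=list((proj(S,W(h,[0,0,62]))-[295.25,318]).ravel());return o
g=atz(T,(420.75,264.25),12)
s=least_squares(rh,[g[0],g[1],.15],x_scale=[100,100,.1]);print('housing',s.x,np.degrees(s.x[2]));print(np.array(rh(s.x)).reshape(-1,2))
print('sleeve',atz(T,(424,217),45),'jar',atz(T,(507,219),80),'or',atz(T,(371,299),62),atz(T,(463,245),62),'tq',atz(T,(447,302),62))
E
```

```text
[655.07  94.52  -0.14   0.04] [-8.05  2.27]
[[-2.57 -0.95]
 [ 2.95 -1.06]
 [ 0.42  0.95]
 [-0.33 -0.49]
 [ 0.26 -0.08]
 [-1.24 -4.88]
 [-1.76  1.53]]
axis [[655.07  94.52  75.  ]]
bar [[503.97 115.9  204.28]]
bar0 [[499.02 116.6  198.13]]
sill [[514.47 114.41 163.  ]]
mid [[643.19  96.2  155.  ]]
housing [ 466.33 -251.7     0.18] 10.55986419283372
[[-0.57 -0.59]
 [-0.31 -1.04]
 [ 0.52  1.12]
 [-0.31  0.35]
 [ 0.4  -0.23]
 [-0.37  0.35]]
sleeve [ 583.23 -253.79   45.  ] jar [ 575.82 -446.95   80.  ] or [ 379.98 -119.59   62.  ] [ 513.01 -344.89   62.  ] tq [ 374.22 -303.96   62.  ]
```

The crop confirms the grey square-flanged housing. The neck top is at top pixel (425,264) and side pixel (295,318), the bar runs from (238,238) to (299,248), and the door is almost shut. I'll go to a standoff before the bar, jaw axis across the bar and tilted 25°.

```bash
python3 -m inch '[[1.88,4.65,0.19,0,0,6,0],[1.88,4.65,0.19,0,0,6,0],[1.88,4.65,0.19,0,0,6,0],[1.88,4.65,0.19,0,0,6,0],[1.88,4.65,0.19,0,0,6,0],[1.88,4.65,0.19,0,0,6,0],[1.88,4.65,0.19,0,0,6,0],[1.88,4.65,0.19,0,0,6,0],[1.88,4.65,0.19,0,0,6,0],[1.88,4.65,0.19,0,0,6,0]]' 20
python3 -m inch '[[1.88,4.65,0.19,-1.2,-8.2,0,0],[1.88,4.65,0.19,-1.2,-8.2,0,0],[1.88,4.65,0.19,-1.2,-8.3,0,0],[1.88,4.65,0.19,0,0,0,0],[0,0,0,0,0,0,0]]' 20
python3 - <<'E'
from h import *
print(sensors.sense()['tool_pos'],sensors.sense()['tool_rot'])
t=snap('top','top1')['pixels'];s=snap('side','side1')['pixels']
a=cv2.resize(t[200:290,200:330],None,fx=3,fy=3,interpolation=3);b=cv2.resize(s[120:260,250:350],None,fx=4,fy=4,interpolation=3)
m=np.zeros((560,800,3),np.uint8);m[:270,:390]=a;m[:560,400:800]=b;cv2.imwrite('pics/m2.png',m)
E
```

```text
clock: 1.35
tool_pos: [405.1, -65.9, 250.2]
tool_rot: [[-0.133, 0.0, 0.991], [-0.991, -0.0, -0.133], [0.0, -1.0, 0.0]]
contact_force: [0.8, -0.1, 0.4]
width: 0.504
clock: 1.98
tool_pos: [479.8, 121.7, 257.7]
tool_rot: [[-0.131, 0.418, 0.899], [-0.991, -0.058, -0.118], [0.003, -0.907, 0.422]]
contact_force: [-0.7, 0.2, -0.3]
width: 0.498
[479.75308189 121.65557313 257.66995324] [[-0.1311279   0.41808878  0.89889223]
 [-0.99136075 -0.05809461 -0.11759624]
 [ 0.00305512 -0.90654663  0.42209463]]
```

View pics/m2.png

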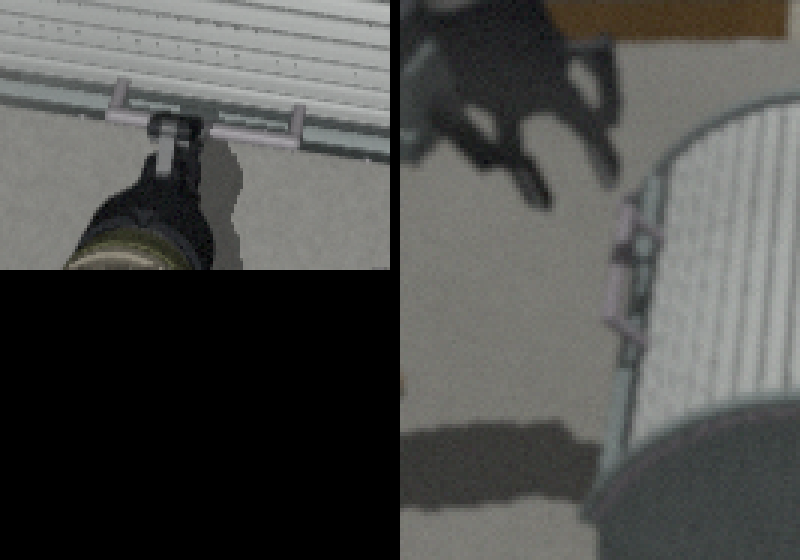

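```bash
python3 - <<'E'
from fit import *
np.set_printoptions(precision=2,suppress=True)
def tri(a,b):
    o1,v1=ray(T,a);o2,v2=ray(S,b)
    A=np.c_[v1,-v2];k=np.linalg.lstsq(A,o2-o1,rcond=None)[0];p=o1+k[0]*v1;q=o2+k[1]*v2;return (p+q)/2,np.linalg.norm(p-q)
print(tri((268.3,243),(304,185)),tri((236,238.3),(306.3,170)),tri((300.7,247.7),(301.8,200)))
t=np.array([479.75,121.66,257.67]);R=sensors.sense()['tool_rot'];tips=[t-13*R[:,1]*.4+s*24*R[:,2] for s in(-1,1)]
print(proj(T,tips),proj(S,tips))
E
```

```text
(array([503.78, 116.21, 206.17]), np.float64(0.030814095502627998)) (array([513.04, 184.17, 211.61]), np.float64(0.5213691011955386)) (array([494.64,  47.19, 204.46]), np.float64(0.3086315746343352))
[[261.29 264.95]
 [263.42 243.01]] [[286.57 169.5 ]
 [302.48 164.12]]
```

```bash
python3 -m inch '[[0.58,-0.12,-1.25,0,0,0,0],[0.58,-0.12,-1.25,0,0,0,0],[0.58,-0.12,-1.25,0,0,0,0],[0.58,-0.12,-1.25,0,0,0,0],[0.58,-0.12,-1.25,0,0,0,0],[0,0,0,0,0,0,-0.4],[0,0,0,0,0,0,-0.8],[0,0,0,0,0,0,-1],[0,0,0,0,0,0,-1],[0,0,0,0,0,0,-1]]' 20
python3 - <<'E'
import numpy as np
# bar path steps: tcp = bar +12*approach, tilt 25 -> 5
n=18; a=np.radians(40.9); b=np.radians(38)+1.14
y=np.radians(-8)
P=[]
for i in range(n+1):
    q=a+(b-a)*i/n;t=np.radians(25-25*i/n)
    x=-200*np.cos(q)+12*np.sin(t);z=200*np.sin(q)-12*np.cos(t);P.append((x*np.cos(y),x*np.sin(y),z))
print(np.round(np.diff(P,axis=0)/10,2).tolist())
E
```

```text
clock: 3.32
tool_pos: [509.0, 112.5, 195.4]
tool_rot: [[-0.137, 0.418, 0.898], [-0.991, -0.061, -0.123], [0.003, -0.907, 0.422]]
contact_force: [1.4, -1.0, -4.3]
width: 0.128
[[0.79, -0.11, 0.88], [0.84, -0.12, 0.83], [0.89, -0.12, 0.77], [0.93, -0.13, 0.72], [0.97, -0.14, 0.66], [1.01, -0.14, 0.6], [1.04, -0.15, 0.53], [1.07, -0.15, 0.47], [1.1, -0.15, 0.4], [1.12, -0.16, 0.33], [1.14, -0.16, 0.26], [1.15, -0.16, 0.19], [1.16, -0.16, 0.12], [1.17, -0.16, 0.05], [1.17, -0.16, -0.03], [1.17, -0.16, -0.1], [1.16, -0.16, -0.17], [1.15, -0.16, -0.24]]
```

```bash
python3 -m inch '[[0.79,-0.11,0.88,0.19,1.38,0,-1],[0.84,-0.12,0.83,0.19,1.38,0,-1],[0.89,-0.12,0.77,0.19,1.38,0,-1],[0.93,-0.13,0.72,0.19,1.38,0,-1],[0.97,-0.14,0.66,0.19,1.38,0,-1],[1.01,-0.14,0.6,0.19,1.38,0,-1],[1.04,-0.15,0.53,0.19,1.38,0,-1],[1.07,-0.15,0.47,0.19,1.38,0,-1],[1.1,-0.15,0.4,0.19,1.38,0,-1]]'
python3 -m inch '[[1.12,-0.16,0.33,0.19,1.38,0,-1],[1.14,-0.16,0.26,0.19,1.38,0,-1],[1.15,-0.16,0.19,0.19,1.38,0,-1],[1.16,-0.16,0.12,0.19,1.38,0,-1],[1.17,-0.16,0.05,0.19,1.38,0,-1],[1.17,-0.16,-0.03,0.19,1.38,0,-1],[1.17,-0.16,-0.1,0.19,1.38,0,-1],[1.16,-0.16,-0.17,0.19,1.38,0,-1],[1.15,-0.16,-0.24,0.19,1.38,0,-1],[0,0,0,0,0,0,-1]]'
python3 - <<'E'
from h import *
print(sensors.sense()['tool_rot'])
t=snap('top','top2')['pixels'];s=snap('side','side2')['pixels']
a=cv2.resize(t[80:270,180:380],None,fx=2,fy=2,interpolation=3);b=cv2.resize(s[120:300,270:430],None,fx=2.4,fy=2.4,interpolation=3)
m=np.zeros((440,800,3),np.uint8);m[:380,:400]=a;m[:b.shape[0],410:410+b.shape[1]]=b;cv2.imwrite('pics/m3.png',m)
E
```

```text
clock: 4.45
tool_pos: [595.2, 100.2, 254.9]
tool_rot: [[-0.136, 0.212, 0.968], [-0.991, -0.033, -0.132], [0.004, -0.977, 0.214]]
contact_force: [-2.9, -1.2, -1.6]
width: 0.128
clock: 5.7
tool_pos: [701.8, 85.1, 258.4]
tool_rot: [[-0.136, 0.001, 0.991], [-0.991, -0.004, -0.136], [0.004, -1.0, 0.002]]
contact_force: [3.1, -2.5, -0.4]
width: 0.127
[[-1.36474137e-01  9.80968143e-04  9.90643149e-01]
 [-9.90635959e-01 -4.07149422e-03 -1.36469114e-01]
 [ 3.89952599e-03 -9.99991230e-01  1.52743598e-03]]
```

View pics/m3.png

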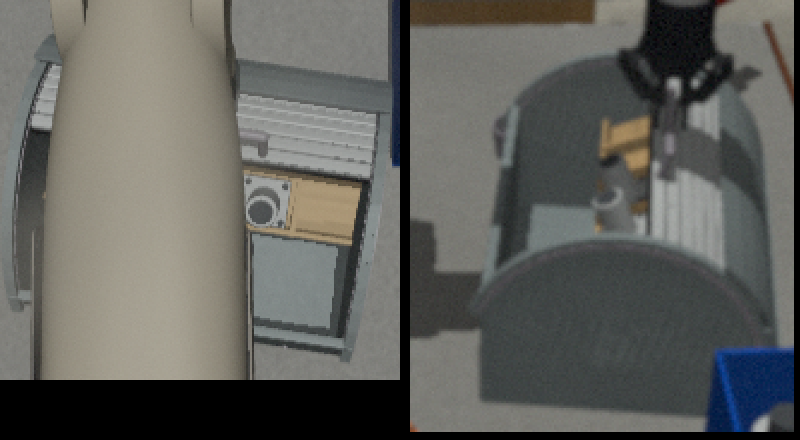

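```bash
python3 -m inch '[[0,0,0,0,0,0,-0.3],[0,0,0,0,0,0,-0.1],[0,0,2,0,0,0,-0.1],[0,0,3,0,0,0,-0.1],[0,0,4,0,0,0,0]]'
python3 -m inch '[[-2.95,-4.2,0,0,0,2.3,1],[-2.95,-4.2,0,0,0,2.3,1],[-2.95,-4.2,0,0,0,2.3,1],[-2.95,-4.2,0,0,0,2.3,1],[-2.95,-4.2,0,0,0,2.3,1],[-2.95,-4.2,-4,0,0,2.3,1],[-2.95,-4.2,-5,0,0,2.3,1],[-2.95,-4.2,-6,0,0,2.3,1],[0,0,-6,0,0,0,1],[0,0,0,0,0,0,1]]'
python3 - <<'E'
from h import *
t=snap('top','top3')['pixels'];s=snap('side','side3')['pixels']
a=cv2.resize(t[80:270,180:380],None,fx=2,fy=2,interpolation=3);b=cv2.resize(s[120:300,270:430],None,fx=2.4,fy=2.4,interpolation=3)
m=np.zeros((600,800,3),np.uint8);m[:380,:400]=a;m[:b.shape[0],410:410+b.shape[1]]=b
m[390:590,:300]=cv2.resize(t[220:320,370:520],None,fx=2,fy=2);m[440:600,410:710]=cv2.resize(s[290:370,240:390],None,fx=2,fy=2);cv2.imwrite('pics/m4.png',m)
E
```

```text
clock: 6.42
tool_pos: [698.3, 86.5, 348.4]
tool_rot: [[-0.135, -0.005, 0.991], [-0.991, -0.003, -0.135], [0.003, -1.0, -0.004]]
contact_force: [0.5, 0.6, 0.9]
width: 0.501
clock: 7.68
tool_pos: [470.1, -231.6, 154.3]
tool_rot: [[0.183, -0.01, 0.983], [-0.983, 0.003, 0.183], [-0.005, -1.0, -0.009]]
contact_force: [0.1, -0.2, -0.3]
width: 1.0
```

View pics/m4.png

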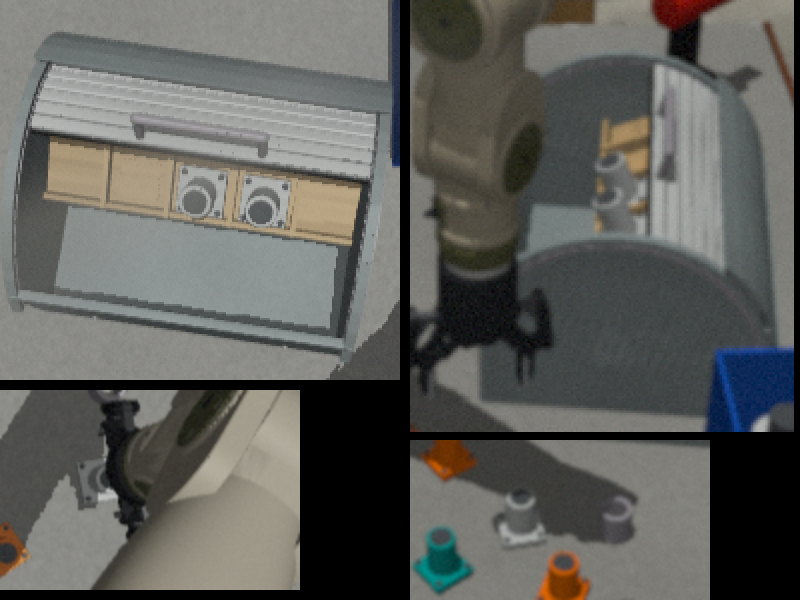

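```bash
python3 - <<'E'
from fit import *
np.set_printoptions(precision=1,suppress=True)
p=np.load('store.npy');c,s=np.cos(r(24)),np.sin(r(24))
pj=lambda L:(proj(T,W(p,L))[0]-[180,80])*2
for y in(72,0,-72):
    fl=np.array([-12,y,155.]);un=fl-5.5*np.array([c,0,s]);top=un+62*np.array([-s,0,c])
    print(y,'floor',pj(fl),'neck top',pj(top),W(p,un))
for y in (108,36,-36,-108): print('div',y,pj([-12-33*c,y,155-33*s]),pj([-12+33*c,y,155+33*s]))
print('sill',pj([-142,183,163]),pj([-142,-183,163]))
print('bar',pj(bar(1.14,65)),pj(bar(1.14,-65)))
print('hood',pj([111,195,217.6]),pj([111,-195,217.6]))
E
```

```text
72 floor [138.1 196.8] neck top [126.3 213.9] [[648.3 168.2 152.8]]
0 floor [201.  206.3] neck top [192.8 223.9] [[638.2  96.9 152.8]]
-72 floor [264.  215.7] neck top [259.3 233.9] [[628.1  25.6 152.8]]
div 108 [104.4 220.3] [108.9 163.3]
div 36 [166.7 229.7] [172.5 172.8]
div -36 [229.  239.1] [236.1 182.4]
div -108 [291.3 248.4] [299.7 191.9]
sill [ 19.6 294.6] [345.2 343.6]
bar [137.9 118.6] [264.7 137.6]
hood [34.9 56.1] [393.9 109.9]
```

```bash
python3 - <<'E'
from h import *
t=cv2.imread('pics/top3.png');s=cv2.imread('pics/side3.png')
m=np.zeros((600,800,3),np.uint8)
m[:360,:800]=cv2.resize(t[135:225,190:390],None,fx=4,fy=4,interpolation=3)
m[360:600,:320]=cv2.resize(s[160:220,335:415],None,fx=4,fy=4,interpolation=3)
m[360:600,330:800]=cv2.resize(t[220:268,180:274],None,fx=5,fy=5,interpolation=3)
cv2.imwrite('pics/m5.png',m)
E
```

```text
(no output)
```

View pics/m5.png

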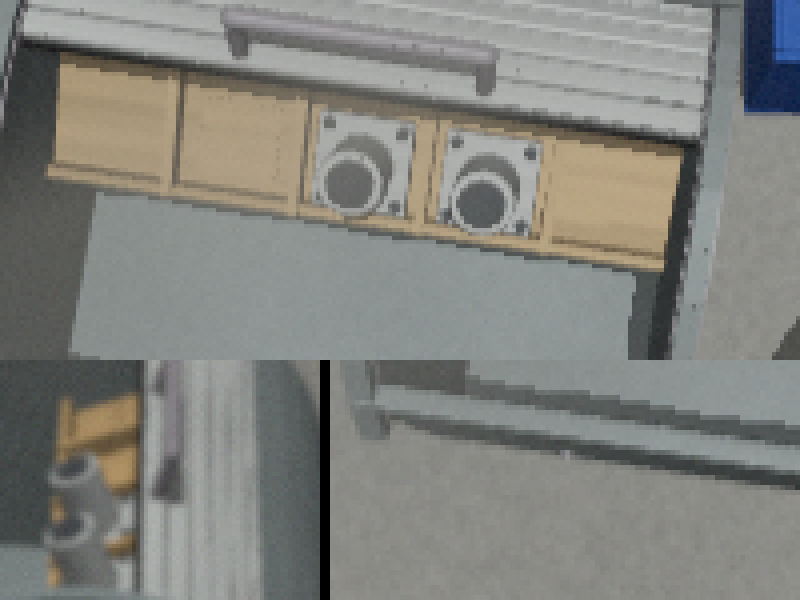

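```bash
python3 - <<'E'
from fit import *
np.set_printoptions(precision=1,suppress=True)
def tri(a,b):
    o1,v1=ray(T,a);o2,v2=ray(S,b)
    k=np.linalg.lstsq(np.c_[v1,-v2],o2-o1,rcond=None)[0];p=o1+k[0]*v1;q=o2+k[1]*v2;return (p+q)/2,np.linalg.norm(p-q)
A,B=tri((277.75,180.75),(353.75,187.5)),tri((310.75,185.75),(352,202.5));print(A,B)
p=np.load('store.npy')
print(p)
c,s=np.cos(r(24)),np.sin(r(24))
un=np.array([-12-5.5*c,0,153]);top=un+62*np.array([-s,0,c]);print(top,W(p,top),W(p,top-[0,72,0]))
for uv in [(277.75,180.75),(310.75,185.75)]: print(atz(T,uv,top[2]))
# sill inner/outer, lip
print('sill edges z163',atz(T,(180+380/5-330/5,220+(395-360)/5),163),atz(T,(180+(790-330)/5,220+(440-360)/5),163))
# bar now
print('bar ends',atz(T,(190+228/4,135+15/4),75+200*np.sin(r(38)+1.14)+0),atz(T,(190+492/4,135+55/4),269),W(p,bar(1.14,65)),W(p,bar(1.14,-65)))
E
```

```text
(array([639.3,  98.1, 207.2]), np.float64(2.56572117628046)) (array([628. ,  27. , 207.7]), np.float64(0.4321595606887485))
[655.1  94.5  -0.1   0. ]
[-42.2   0.  209.6] [[613.2 100.4 209.6]] [[603.2  29.1 209.6]]
[637.5  97.9 209.6]
[627.4  27.  209.6]
sill edges z163 [540.8 295.2 163. ] [522.4 112.7 163. ]
bar ends [710.9 156.4 269.6] [691.9  22.4 269. ] [[709.8 152.4 269.6]] [[691.6  23.7 269.6]]
```

I had the sign of "12 behind" wrong: the rack is at +12. With that corrected, both stored necks match the model within 2 mm. The middle and right bays hold housings, so the left bay is free. The slat edge is near the rack, so I'll grip with the jaws along the store's y. First I turn 90° over the housing.

```bash
python3 -m inch '[[-0.04,-0.2,0,0,0,10,0.4],[-0.04,-0.2,0,0,0,10,0.4],[-0.04,-0.2,0,0,0,10,0.4],[-0.04,-0.2,0,0,0,10,0.4],[-0.04,-0.2,0,0,0,10,0.4],[-0.04,-0.2,0,0,0,10,0.4],[-0.04,-0.2,0,0,0,10,0.4],[-0.04,-0.2,0,0,0,10,0.4],[-0.04,-0.2,0,0,0,10,0.4],[0,-0.2,0,0,0,0,0.4]]'
python3 -m inch '[[0,0,-1,0,0,0,0.4],[0,0,-2,0,0,0,0.4],[0,0,0,0,0,0,0.4]]'
python3 - <<'E'
from h import *
t=snap('top','top4')['pixels'];s=snap('side','side4')['pixels']
m=np.zeros((400,800,3),np.uint8)
m[:,:400]=cv2.resize(t[220:320,370:470],None,fx=4,fy=4,interpolation=3)
m[:,400:]=cv2.resize(s[260:360,250:350],None,fx=4,fy=4,interpolation=3)
cv2.imwrite('pics/m6.png',m)
E
```

```text
clock: 9.02
tool_pos: [473.2, -255.2, 162.1]
tool_rot: [[0.983, 0.009, -0.183], [0.183, -0.005, 0.983], [0.008, -1.0, -0.006]]
contact_force: [-0.6, -0.0, 0.4]
width: 0.694
clock: 9.4
tool_pos: [470.0, -253.4, 127.3]
tool_rot: [[0.983, 0.001, -0.183], [0.183, 0.001, 0.983], [0.001, -1.0, 0.0]]
contact_force: [0.8, -0.2, -0.8]
width: 0.698
```

View pics/m6.png

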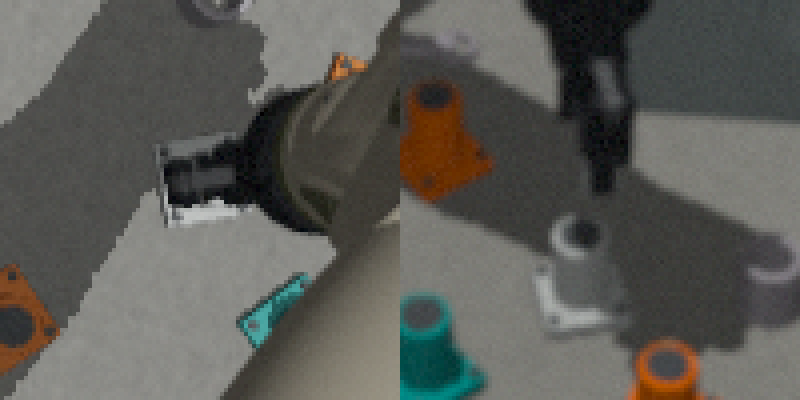

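The jaws are above the housing and its side pixel agrees with the fit. Going down and gripping.

```bash
python3 -m inch '[[-0.37,0.17,-2,0,0,0,0.4],[0,0,-2.5,0,0,0,0.4],[0,0,-2.5,0,0,0,0.4],[0,0,-2,0,0,0,0.4],[0,0,-1.3,0,0,0,0.4],[0,0,0,0,0,0,0.4],[0,0,0,0,0,0,0.2],[0,0,0,0,0,0,0],[0,0,0,0,0,0,-0.2],[0,0,0,0,0,0,-0.5]]' 50
python3 -m inch '[[0,0,0,0,0,0,-0.6],[0,0,0,0,0,0,-0.6]]'
python3 -c "
from h import *
print(np.degrees(0),sensors.sense()['joint_positions'].round(1))"
```

```text
clock: 10.75
tool_pos: [467.8, -252.9, 26.6]
tool_rot: [[0.983, 0.005, -0.184], [0.184, -0.002, 0.983], [0.005, -1.0, -0.003]]
contact_force: [-0.9, 0.9, 5.7]
width: 0.405
clock: 11.0
tool_pos: [467.7, -252.9, 26.6]
tool_rot: [[0.983, 0.005, -0.184], [0.184, -0.002, 0.983], [0.005, -1.0, -0.003]]
contact_force: [-1.7, 0.4, 5.4]
width: 0.411
0.0 [-37.1  21.8 -22.7  45.2   0.1 -47.7]
```

```bash
python3 -m inch '[[0,0,2,0,0,0,-0.6],[0,0,5,0,0,0,-0.6],[0,0,5,0,0,0,-0.6],[0,0,5,0,0,0,-0.6],[0,0,5,0,0,0,-0.6],[0,0,5.5,0,0,0,-0.6],[0,0,0,0,0,0,-0.6]]'
python3 -m inch '[[1.58,4.25,0,0,0,-1.85,-0.6],[1.58,4.25,0,0,0,-1.85,-0.6],[1.58,4.25,0,0,0,-1.85,-0.6],[1.58,4.25,0,0,0,-1.85,-0.6],[1.58,4.25,0,0,0,-1.85,-0.6],[1.58,4.25,0,0,0,-1.85,-0.6],[1.58,4.25,0,0,0,-1.85,-0.6],[1.58,4.25,0,0,0,-1.85,-0.6],[1.58,4.25,0,0,0,-1.85,-0.6],[1.58,4.25,0,0,0,-1.85,-0.6]]'
python3 -m inch '[[0,0,0,-0.83,-5.93,0,-0.6],[0,0,0,-0.83,-5.93,0,-0.6],[0,0,0,-0.83,-5.93,0,-0.6],[0,0,0,-0.83,-5.93,0,-0.6],[0,0,0,0,0,0,-0.6],[0,0,0,0,0,0,-0.6]]'
```

```text
clock: 11.88
tool_pos: [468.8, -253.8, 305.2]
tool_rot: [[0.983, 0.01, -0.184], [0.184, -0.006, 0.983], [0.009, -1.0, -0.008]]
contact_force: [1.8, 0.0, -4.1]
width: 0.409
clock: 13.12
tool_pos: [624.9, 173.7, 298.3]
tool_rot: [[0.99, -0.0, 0.138], [-0.138, -0.003, 0.99], [0.0, -1.0, -0.003]]
contact_force: [0.4, 0.7, -3.0]
width: 0.409
clock: 13.88
tool_pos: [625.3, 172.3, 300.2]
tool_rot: [[0.905, 0.403, 0.138], [-0.125, -0.059, 0.99], [0.407, -0.913, -0.002]]
contact_force: [0.3, -0.2, -1.9]
width: 0.403
```

```bash
python3 -m inch '[[0.31,-0.04,-1.2,0,0,0,-0.6],[0.31,-0.05,-1.2,0,0,0,-0.6],[0.31,-0.04,-1.2,0,0,0,-0.6],[0.31,-0.05,-1.2,0,0,0,-0.6],[0.31,-0.04,-1.2,0,0,0,-0.6],[0.31,-0.05,-1.2,0,0,0,-0.6],[0.31,-0.05,-1.2,0,0,0,-0.6],[0.31,-0.04,-1.2,0,0,0,-0.6],[0,0,0,0,0,0,-0.6],[0,0,0,0,0,0,-0.6]]'
python3 - <<'E'
from h import *
t=snap('top','top5')['pixels'];s=snap('side','side5')['pixels']
m=np.zeros((480,800,3),np.uint8)
m[:400,:480]=cv2.resize(t[130:230,210:330],None,fx=4,fy=4,interpolation=3)
m[:480,490:800]=cv2.resize(s[115:235,330:407],(310,480),interpolation=3)
cv2.imwrite('pics/m7.png',m)
E
```

```text
clock: 15.12
tool_pos: [650.2, 168.9, 204.9]
tool_rot: [[0.904, 0.405, 0.138], [-0.125, -0.059, 0.99], [0.409, -0.912, -0.002]]
contact_force: [0.3, -0.0, -2.5]
width: 0.409
```

View pics/m7.png

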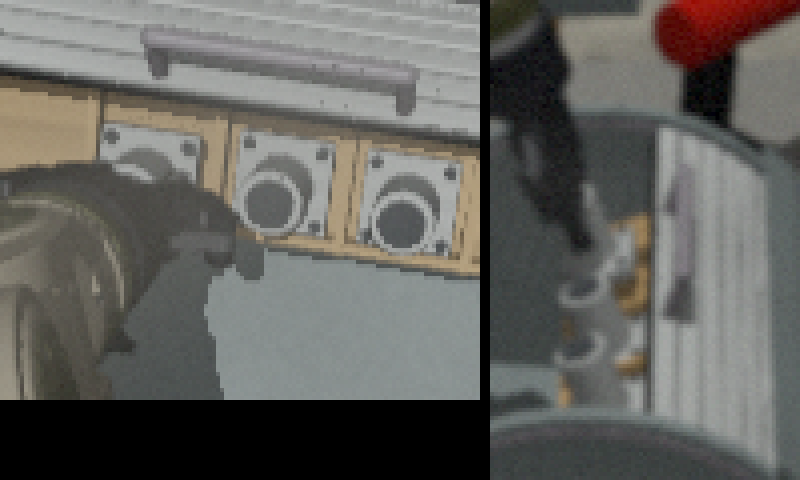

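```bash
python3 - <<'E'
from fit import *
np.set_printoptions(precision=1,suppress=True)
R=sensors.sense()['tool_rot'];t=sensors.sense()['tool_pos']
n=-R[:,1];ux=R[:,0];uy=R[:,2]
f=lambda o,L:(proj(T,o+L[0]*ux+L[1]*uy+L[2]*n)[0]-[210,130])*4
un=t-26.6*n
print('held pred',[f(un,(27,y,12)) for y in(27,-27)])
for d in ((0,0),(10,71)):
  top=np.array([638.5+d[0],98+d[1],208.5]);b=top-62*n
  print('bay housing',b,[f(b,(27,y,12)) for y in(27,-27)], 'dividers',[f(b,(38.5,y,18)) for y in(36,-36)])
E
```

```text
held pred [array([100.2, 117.9]), array([198.9, 132.5])]
bay housing [663.7  94.4 152. ] [array([240.6, 127.9]), array([336.5, 142.1])] dividers [array([224.9, 106.9]), array([354., 126.])]
bay housing [673.7 165.4 152. ] [array([113.4, 108.9]), array([209.2, 123.1])] dividers [array([96.5, 87.7]), array([225.5, 106.8])]
```

```bash
python3 -m inch '[[0.45,-0.14,0.2,0,0,0,-0.6],[0.16,-0.02,-0.36,0,0,0,-0.6],[0.16,-0.02,-0.36,0,0,0,-0.6],[0.16,-0.02,-0.36,0,0,0,-0.6],[0.16,-0.02,-0.36,0,0,0,-0.6],[0.16,-0.02,-0.36,0,0,0,-0.6],[0.16,-0.02,-0.36,0,0,0,-0.6],[0,0,0,0,0,0,-0.6],[0,0,0,0,0,0,-0.6]]'
python3 -m inch '[[0.06,-0.01,-0.14,0,0,0,-0.6],[0.06,-0.01,-0.14,0,0,0,-0.6],[0,0,0,0,0,0,-0.6]]'
```

```text
clock: 16.35
tool_pos: [664.1, 166.2, 185.1]
tool_rot: [[0.904, 0.405, 0.138], [-0.125, -0.059, 0.99], [0.409, -0.912, -0.002]]
contact_force: [0.1, -0.3, -2.1]
width: 0.411
clock: 16.73
tool_pos: [665.2, 166.0, 182.0]
tool_rot: [[0.904, 0.405, 0.138], [-0.125, -0.059, 0.99], [0.409, -0.913, -0.002]]
contact_force: [-0.2, -0.8, -2.4]
width: 0.411
```

```bash
python3 -m inch '[[0.06,-0.01,-0.14,0,0,0,-0.6],[0,0,0,0,0,0,-0.6],[0,0,0,0,0,0,-0.6]]'
python3 -m inch '[[0.06,-0.01,-0.14,0,0,0,-0.6],[0,0,0,0,0,0,-0.6],[0,0,0,0,0,0,-0.6]]'
```

```text
clock: 17.1
tool_pos: [665.9, 165.9, 180.8]
tool_rot: [[0.904, 0.405, 0.138], [-0.125, -0.059, 0.99], [0.409, -0.913, -0.002]]
contact_force: [-0.1, 0.2, -2.3]
width: 0.41
clock: 17.48
tool_pos: [666.5, 165.8, 179.3]
tool_rot: [[0.904, 0.405, 0.138], [-0.125, -0.059, 0.99], [0.409, -0.913, -0.002]]
contact_force: [-0.3, -0.5, -2.4]
width: 0.411
```

```bash
python3 -m inch '[[0.06,-0.01,-0.14,0,0,0,-0.6],[0,0,0,0,0,0,-0.6],[0,0,0,0,0,0,-0.6]]'
python3 -m inch '[[0.04,-0.01,-0.09,0,0,0,-0.6],[0,0,0,0,0,0,-0.6],[0,0,0,0,0,0,-0.6]]'
```

```text
clock: 17.85
tool_pos: [666.8, 165.8, 178.9]
tool_rot: [[0.904, 0.405, 0.138], [-0.125, -0.059, 0.99], [0.409, -0.912, -0.002]]
contact_force: [-5.2, -0.3, 3.7]
width: 0.408
clock: 18.23
tool_pos: [666.8, 165.9, 178.9]
tool_rot: [[0.904, 0.406, 0.138], [-0.125, -0.058, 0.99], [0.41, -0.912, -0.002]]
contact_force: [-10.2, 0.8, 7.9]
width: 0.41
```

Contact came at the expected height, with about 10 N along the bay normal. Releasing and backing out along that normal.

```bash
python3 -m inch '[[0,0,0.05,0,0,0,-0.1],[0,0,0,0,0,0,0.1],[0,0,0,0,0,0,0.1],[0,0,0,0,0,0,0.1],[-0.6,0.09,1.37,0,0,0,0.1],[-1,0.15,2.28,0,0,0,0.1],[-1,0.15,2.28,0,0,0,0.1],[-1.2,0.18,2.74,0,0,0,0.1],[-3,0,5,0,0,0,0.1],[-5,0,5,0,0,0,0.1]]'
python3 -m inch '[[-5,-3,2,0,0,0,-0.2],[-5,-3,0,0,0,0,-0.2],[0,0,0,0,0,0,-0.2]]'
python3 - <<'E'
from h import *
t=snap('top','top6')['pixels'];s=snap('side','side6')['pixels']
m=np.zeros((480,800,3),np.uint8)
m[:400,:480]=cv2.resize(t[130:230,210:330],None,fx=4,fy=4,interpolation=3)
m[:480,490:800]=cv2.resize(s[115:235,330:407],(310,480),interpolation=3)
cv2.imwrite('pics/m8.png',m)
E
```

```text
clock: 19.48
tool_pos: [554.8, 171.2, 361.1]
tool_rot: [[0.903, 0.406, 0.139], [-0.126, -0.058, 0.99], [0.411, -0.912, -0.002]]
contact_force: [0.4, 0.4, 0.4]
width: 0.55
clock: 19.85
tool_pos: [451.9, 110.3, 380.9]
tool_rot: [[0.902, 0.408, 0.139], [-0.126, -0.059, 0.99], [0.412, -0.911, -0.001]]
contact_force: [0.1, 0.0, 0.4]
width: 0.402
```

View pics/m8.png

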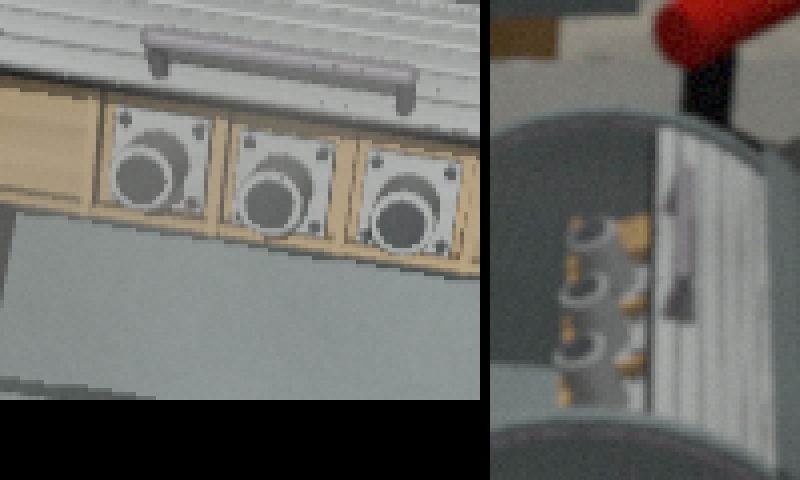

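All three housings sit alike, with neck tops at (141,178), (271,203) and (402,220). Ours is about 4 mm up-slope of its rest position, within tolerance, and the neighbours haven't moved. Next I turn back to the bar grip.

```bash
python3 -m inch '[[2.5,-0.25,0,1.11,7.92,0,0],[2.5,-0.25,0,1.11,7.92,0,0],[2.5,-0.25,0,1.11,7.92,0,0],[2.5,-0.25,-0.4,0,0,-10,0],[2.5,-0.25,-0.4,0,0,-10,0],[2.5,-0.25,-0.4,0,0,-10,0],[2.5,-0.25,-0.4,0,0,-10,0],[2.5,-0.25,-0.5,0,0,-10,0],[2.5,-0.25,-0.5,0,0,-10,0],[2.5,-0.25,-0.5,0,0,-10,0]]' 20
python3 -m inch '[[0,0,0,0,0,-10,0],[0,0,0,0,0,-10,0],[0,0,0,0,0,0,0],[0,0,0,0,0,0,0]]'
```

```text
clock: 21.2
tool_pos: [707.2, 86.8, 345.7]
tool_rot: [[0.204, -0.002, 0.979], [-0.979, -0.003, 0.204], [0.003, -1.0, -0.002]]
contact_force: [0.1, -0.4, 0.7]
width: 0.497
clock: 21.7
tool_pos: [705.8, 86.6, 346.7]
tool_rot: [[-0.134, -0.003, 0.991], [-0.991, -0.002, -0.134], [0.003, -1.0, -0.002]]
contact_force: [-0.7, -0.7, 0.1]
width: 0.498
```

```bash
python3 -m inch '[[-0.4,-0.15,-2.2,0,0,0,0],[0,0,-2.2,0,0,0,0],[0,0,-2.2,0,0,0,0],[0,0,-2.2,0,0,0,0],[0,0,0,0,0,0,0],[0,0,0,0,0,0,-0.4],[0,0,0,0,0,0,-0.8],[0,0,0,0,0,0,-1],[0,0,0,0,0,0,-1],[0,0,0,0,0,0,-1]]' 20
python3 - <<'E'
import numpy as np
n=20; a=np.radians(38)+1.14; b=np.radians(38); y=np.radians(-8);P=[]
for i in range(n+1):
    q=a+(b-a)*i/n;t=np.radians(25*i/n)
    x=-200*np.cos(q)+12*np.sin(t);z=200*np.sin(q)-12*np.cos(t);P.append((x*np.cos(y),x*np.sin(y),z))
print(np.round(np.diff(P,axis=0)/10,2).tolist(),np.array(P[-1])-P[0])
E
```

```text
clock: 22.95
tool_pos: [702.0, 84.8, 260.9]
tool_rot: [[-0.137, 0.001, 0.991], [-0.991, -0.002, -0.137], [0.002, -1.0, 0.001]]
contact_force: [-0.1, -0.8, 5.6]
width: 0.124
[[-1.08, 0.15, 0.23], [-1.09, 0.15, 0.17], [-1.1, 0.15, 0.1], [-1.1, 0.15, 0.04], [-1.1, 0.15, -0.02], [-1.1, 0.15, -0.09], [-1.09, 0.15, -0.15], [-1.08, 0.15, -0.22], [-1.07, 0.15, -0.28], [-1.05, 0.15, -0.34], [-1.03, 0.14, -0.4], [-1.0, 0.14, -0.46], [-0.98, 0.14, -0.52], [-0.95, 0.13, -0.58], [-0.91, 0.13, -0.63], [-0.87, 0.12, -0.68], [-0.83, 0.12, -0.73], [-0.79, 0.11, -0.78], [-0.74, 0.1, -0.82], [-0.7, 0.1, -0.87]] [-196.66631491   27.63964805  -70.36536126]
```

Pinched. Rolling it down.

```bash
python3 -m inch '[[-1.08,0.15,0.23,-0.17,-1.24,0,-1],[-1.09,0.15,0.17,-0.17,-1.24,0,-1],[-1.1,0.15,0.1,-0.17,-1.24,0,-1],[-1.1,0.15,0.04,-0.17,-1.24,0,-1],[-1.1,0.15,-0.02,-0.17,-1.24,0,-1],[-1.1,0.15,-0.09,-0.17,-1.24,0,-1],[-1.09,0.15,-0.15,-0.17,-1.24,0,-1],[-1.08,0.15,-0.22,-0.17,-1.24,0,-1],[-1.07,0.15,-0.28,-0.17,-1.24,0,-1],[-1.05,0.15,-0.34,-0.17,-1.24,0,-1]]'
python3 -m inch '[[-1.03,0.14,-0.4,-0.17,-1.24,0,-1],[-1.0,0.14,-0.46,-0.17,-1.24,0,-1],[-0.98,0.14,-0.52,-0.17,-1.24,0,-1],[-0.95,0.13,-0.58,-0.17,-1.24,0,-1],[-0.91,0.13,-0.63,-0.17,-1.24,0,-1],[-0.87,0.12,-0.68,-0.17,-1.24,0,-1],[-0.83,0.12,-0.73,-0.17,-1.24,0,-1],[-0.79,0.11,-0.78,-0.17,-1.24,0,-1]]'
python3 -m inch '[[-0.37,0.05,-0.41,-0.17,-1.24,0,-1],[-0.37,0.05,-0.41,-0.17,-1.24,0,-1],[0,0,0,0,0,0,-1],[0,0,0,0,0,0,-1]]'
```

```text
clock: 24.2
tool_pos: [594.7, 100.2, 256.2]
tool_rot: [[-0.138, 0.22, 0.966], [-0.99, -0.031, -0.134], [0.001, -0.975, 0.222]]
contact_force: [2.7, 1.6, 5.2]
width: 0.128
clock: 25.2
tool_pos: [520.5, 110.9, 207.9]
tool_rot: [[-0.137, 0.383, 0.914], [-0.991, -0.053, -0.127], [-0.0, -0.922, 0.386]]
contact_force: [4.7, 3.3, 2.0]
width: 0.128
clock: 25.7
tool_pos: [511.6, 112.1, 198.3]
tool_rot: [[-0.137, 0.417, 0.899], [-0.991, -0.058, -0.124], [-0.0, -0.907, 0.421]]
contact_force: [-2.6, 6.1, 5.1]
width: 0.129
```

```bash
for i in 1; do python3 -m inch '[[-0.31,0.04,-0.4,0,0,0,-1],[-0.31,0.04,-0.4,0,0,0,-1],[0,0,0,0,0,0,-1],[0,0,0,0,0,0,-1]]'; done
python3 -m inch '[[-0.19,0.03,-0.24,0,0,0,-1],[0,0,0,0,0,0,-1],[0,0,0,0,0,0,-1]]'
```

```text
clock: 26.2
tool_pos: [505.3, 112.9, 190.2]
tool_rot: [[-0.137, 0.416, 0.899], [-0.991, -0.057, -0.124], [-0.0, -0.907, 0.42]]
contact_force: [-3.5, 6.3, 5.3]
width: 0.128
clock: 26.58
tool_pos: [504.2, 113.1, 188.6]
tool_rot: [[-0.137, 0.418, 0.898], [-0.991, -0.058, -0.124], [-0.0, -0.907, 0.422]]
contact_force: [-3.6, 4.9, 6.9]
width: 0.128
```

```bash
python3 -m inch '[[-0.19,0.03,-0.24,0,0,0,-1],[0,0,0,0,0,0,-1],[0,0,0,0,0,0,-1]]'
python3 -m inch '[[-0.19,0.03,-0.24,0,0,0,-1],[0,0,0,0,0,0,-1],[0,0,0,0,0,0,-1]]'
```

```text
clock: 26.95
tool_pos: [504.2, 113.1, 188.5]
tool_rot: [[-0.138, 0.422, 0.896], [-0.99, -0.059, -0.125], [-0.0, -0.905, 0.426]]
contact_force: [-4.4, 3.6, 13.9]
width: 0.129
clock: 27.32
tool_pos: [504.2, 113.1, 188.4]
tool_rot: [[-0.139, 0.427, 0.894], [-0.99, -0.059, -0.125], [-0.0, -0.902, 0.431]]
contact_force: [-4.8, 2.0, 19.6]
width: 0.132
```

The stop is felt: the TCP stays put while the force rises to 20 N. Relaxing the push, letting go and backing away.

```bash
python3 -m inch '[[0.3,-0.05,0.38,0,0,0,-1],[0,0,0,0,0,0,-1],[0,0,0,0,0,0,-0.5],[0,0,0,0,0,0,-0.1],[0,0,0,0,0,0,-0.1],[-0.63,0.09,1.36,0,0,0,-0.1],[-1.2,0.18,2.6,0,0,0,-0.1],[-2,0.18,4,0,0,0,-0.1],[-4,-5,4,0,0,0,-0.1],[-3,-6,2,0,0,0,-0.1]]'
python3 -m inch '[[0,-6,0,0,0,0,0],[0,-6,0,0,0,0,0],[0,-6,0,0,0,0,0],[0,-6,0,0,0,0,0],[0,0,0,0,0,0,0]]'
python3 - <<'E'
from h import *
t=snap('top','top7')['pixels'];s=snap('side','side7')['pixels']
t0=cv2.imread('pics/top0.png');s0=cv2.imread('pics/side0.png')
m=np.zeros((600,800,3),np.uint8)
m[:350,:400]=cv2.resize(t[90:265,180:380],None,fx=2,fy=2,interpolation=3)
m[:320,400:680]=cv2.resize(s[140:300,290:430],None,fx=2,fy=2,interpolation=3)
m[350:598,:330]=t[170:418,370-40:620-40+80][:, :330][:248]if 0 else cv2.resize(t[190:320,120:560],(330,248))
m[350:598,400:800]=cv2.resize(s[240:410,220:420],(400,248))
cv2.imwrite('pics/m9.png',m)
E
```

```text
clock: 28.58
tool_pos: [404.1, 22.0, 319.1]
tool_rot: [[-0.134, 0.42, 0.898], [-0.991, -0.059, -0.12], [0.002, -0.906, 0.424]]
contact_force: [0.9, -1.7, 0.7]
width: 0.447
clock: 29.2
tool_pos: [403.8, -222.8, 316.2]
tool_rot: [[-0.146, 0.415, 0.898], [-0.989, -0.063, -0.132], [0.001, -0.908, 0.42]]
contact_force: [0.6, 0.4, -0.9]
width: 0.505
```

View pics/m9.png

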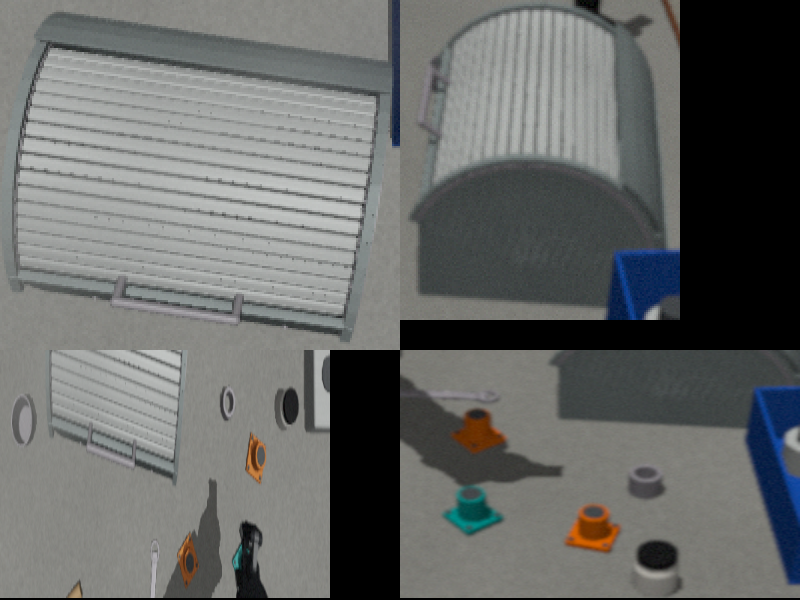

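```bash
python3 - <<'E'
from fit import *
p=np.load('store.npy')
for q in(0,.02,.05): print(q,proj(T,W(p,bar(q,0))),proj(S,W(p,bar(q,0))))
a=cv2.imread('pics/top0.png').astype(int);b=cv2.imread('pics/top7.png').astype(int)
# bar shift between first and last picture by phase correlation on patch
def pc(n,y0,y1,x0,x1):
    A=cv2.cvtColor(cv2.imread(f'pics/{n}0.png'),6)[y0:y1,x0:x1].astype(np.float32);B=cv2.cvtColor(cv2.imread(f'pics/{n}7.png'),6)
    r=cv2.matchTemplate(B[y0-12:y1+12,x0-12:x1+12].astype(np.float32),A,cv2.TM_CCOEFF_NORMED);m=cv2.minMaxLoc(r);return m[1],np.array(m[3])-12
print(pc('top',236,250,236,303),pc('side',165,208,298,312))
E
```

```text
0 [[268.46596611 245.47463199]] [[302.26766338 187.35076515]]
0.02 [[268.50034699 244.23113775]] [[303.1682031 186.4751565]]
0.05 [[268.56536306 242.30161914]] [[304.56443932 185.18877074]]
(0.6559117436408997, array([0, 2])) (0.6351070404052734, array([-1,  1]))
```

```bash
python3 -c "
from bench import ctrl
print(ctrl.hand_in())"
```

```text
the job is handed in; nothing more can be done
None
```

The job is done and handed in at about 29 s on the robot's clock; no verdict was reported.

I pinched the door bar and rolled it up to about 1.14 rad. The grey housing then went into the empty left bay, and the same pinch rolled the door down until I felt the stop.

- **Housing:** it sits flat like its neighbours, neck outwards. It stopped about 4 mm up the slope from its rest position, within the 20 mm limit. I saw this just before shutting the door and could not check it afterwards.
- **Door:** the TCP stopped moving while the force rose to about 20 N. After I let go, the bar was at top-view row 245.5, where the model puts a fully shut door. In the side view it was about 2.6 px off the model, comparable with the fit error, so the top view is the better evidence.
- **Stored housings and bystanders:** none looked moved in the last pictures, but I judged this by eye and did not measure it. The arm was clear of everything at hand-in.

At first I took the rack's 12 mm offset with the wrong sign. The stored housings in the pictures disagreed with it, so I corrected it before placing anything.

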